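# Hang the pail over to the notched rail

### The arm

A 6-joint arm with a two-finger parallel gripper is mounted at the origin on a cart in front of the work surface, level with it; the furniture and walls round the work are solid. World frame = base frame: x ahead of the robot, y to its left, z up, the work surface at z = 0. Lengths are in m, angles in rad, forces in N, time in s.
With the tool pointing down it reaches from about 0.425 to 0.95 m from the base axis. Payload 3.5 kg.
Tool frame: the origin (TCP) lies between the finger pads; the fingertips stand 22 mm ahead of it and the grasp point (between the pads) lies 3 mm ahead of it (ctrl.nose_length is the z of the fingertips in the tool frame, in m); z points along the fingers, y is the line along which they close (so a half turn about z gives the same grasp; the last joint's range is limited). The gripper opens to 85 mm and grips with 20 to 120 N. Pads are 22 mm wide; open, the fingers measure 114 mm over their backs; the gripper's body (76 mm by 85 mm) begins 54 mm behind the grasp point. The pads swing forward as they close: fully open they stand 13 mm farther back than shut.
Start: joints at [-1.459, 0.286, 1.577, -0, 1.279, -0.15], TCP at [0.175, -0.652, 0.253] pointing down, gripper open.
Joint ranges: [-2.77, 2.77], [-0.9, 2.22], [0.21, 2.48], [-1.53, 4.67], [0.24, 2.81], [-2.84, 2.84]. Speed limits (rad/s): [2.79, 2.79, 3.14, 3.14, 3.14, 3.14].

### API

Orientations are given as a unit quaternion [x, y, z, w].
In Python, from plant import ctrl gives the robot as it stands. The module is installed in compiled form; this text tells all that it offers.
- The arm moves only by the tool send_rows, never from a script. Its argument "rows" is text: rows parted by semicolons, each of 7 numbers parted by spaces: the turn, a rotation vector about the tool's x, y, z in shares of 120 degrees (1.0 is 120 degrees), then the shift along the tool's x, y, z in parts of the range, where 1.0 means 400 mm, then the opening, from -1 (shut) to 1 (fully open). A call has 1 to 8 rows; each row is the pose to reach, as a shift and turn from the pose commanded when the call began, along the tool's axes at that moment; what a row does not reach only later rows make up. A row lasts 1/8 s, in which the tool goes at most 62.5 mm and 10.7 degrees, less where a joint would pass 70% of its speed; a pose out of reach is approached as far as the arm can. Shift and turn numbers lie between -1 and 1, and a call with a number outside is refused. A call with a gripper value outside its range is refused whole. The fingers move at their own pace and stop on an object; "grip_force" is the grip in N (left out, the last holds). Time passes only in rows, so rows that repeat a pose let the fingers close. It gives the time, the measured TCP pose, the force, the opening and the grip force at its end, in the units of the state.
- ctrl.get_state(): the state, without advancing time (a new reading comes with each control period).
- ctrl.read_camera(name): name is "scene" or "top"; returns a dict with "color" (420x560x3 uint8, red, green, blue), "fx", "fy", "cx", "cy" (pixels), "D" ([k1, k2, p1, p2, k3] as OpenCV has them; the pictures are not rectified), "extrinsics" (4x4, takes a point from world to camera coordinates). Camera axes: x right, y down, z forward; pixel columns grow to the right and rows downward; lengths in m; the calibration is good to about 2 mm. A picture is of the moment at which its call begins. There is no depth.
- ctrl.sign_off(): hands the job in; it is judged then, once.
Trained networks look in a picture, given as the dict that the camera call returned (one of the last four; its "shot" number tells which), for a name from the list of things; names that differ only in an ending like _2 or _b are one class to them, and where a whole thing is asked for, a point or a joint stands for the part that bears it (a point fixed in the world has none). Each returns a list of dicts, best first, with "p" (0 to 1); they miss things now and then, are a little off and sometimes report something else, mostly with a low value. They report only what shows in the picture. A call takes as long as a camera call.
- ctrl.look_for(picture, target): "position" ([x, y, z] in m, in the coordinates of the camera as it stood for that picture, good to about 4 mm: the middle of the surface that is visible of it).
The state is a dict: "time": time; "qpos": joint angles; "dq": joint speeds; "joint_efforts": joint torques, N m; "eef_pos": TCP position; "tcp_rot": TCP orientation; "contact_force": force on the tool from outside, world axes, zero at the start; "wrist_torque": the same for the moment, N m; "opening": opening from 0.0 (shut) to 1.0 (fully open); "finger_force": force on a finger pad.
Only numpy, scipy, OpenCV 4.12 (cv2) and the standard library are available. Lean on these libraries where they do the work, as an engineer would, in place of code of your own. Each camera call takes 0.05 s, during which the arm holds its last target. There are 200 camera calls.

### The job

The little steel pail hangs on the left rail of the hanging rack. Lift it by its tab over the rail's upturned end stop, carry it across the gap and, still holding it, set it down gently on the right rail just past that rail's own end stop. Then slide it gently along the right rail until it drops into the notch and hangs there by itself; never force it against the rack, and leave the other things where they stand.

Things in the scene. Friction and masses are not known exactly. Their poses are not given: they have to be found in the camera images.
- rack: Fixed hanging rack: wooden base 85x357 mm, two posts, two steel rails in one line, each a flat bar 12 mm wide (x) and 14 mm high, tips facing across a gap. Origin on the worktop under the gap; +y runs along the rails to the left rail, +x away from the robot, z up. Left rail: top at z = 165 mm, from the post at y = 140 mm to its tip at y = 30 mm.
- left_stop (a point): Top of the left rail's upturned end stop: 12 mm wide, 10 mm long (y = 30 to 40 mm in the rack's frame), 14 mm higher than the rail's top. Axes as the rack's.
- right_tip_nominal (a point): Mark fixed to the rack, nominal tip of the right rail at its nominal top (rack y = -22 mm, z = 165 mm). The rail is clamped anew each time: it really lies 0 to 7 mm lower and up to 20 mm to either side along y. This is not reported: feel for it. From its true tip toward -y: end stop 10 mm long and 14 mm high, land from 10 to 76 mm, then a notch.
- pail: Steel pail 54 mm wide, 180 mm tall, 0.22 to 0.35 kg, hanging on the left rail. Origin: middle of the underside of the cross piece (46x12x6 mm, long in x) that rides on the rail. Two legs leave 38 mm free in x and 62 mm in z below the cross piece, above the cup's rim, for the rail and its stop to pass through. Cup bottom 112 mm below. z up, y along the rail. Slides easily: friction about 0.2.
- pail_tab (a point): Grip point on the flat upright tab above the pail's cross piece, 50 mm above the pail's origin. Tab 10 mm thick along the pail's y, 18 mm wide along x, from 6 to 68 mm above the origin. The pail hangs loose and swings a little. In the notch (16 mm long, 11 mm deep, 76 to 92 mm from the right rail's true tip) it sits 11 mm lower; behind it a shoulder 8 mm above the land blocks it.
- tumbler: Steel tumbler 77x103 mm, a bystander. Origin under its centre.
- salt: White plastic bottle with a cap, 54x86 mm, a bystander. Origin under its centre.
- garlic2: Garlic bulb, 53 mm, a bystander. Origin under its centre.
- cumin: Small glass bowl of seeds, 81x36 mm, a bystander. Origin under its centre.
- matches: Matchbox 36x52x14 mm lying on the rack's wooden base, a bystander. Origin under its centre.

How it is judged:
On the way, in this order (a step that is already met when the one before it is completed fails the run):
1. the pail is held up over the end stops, in the gap between the rails (y of pail in the frame of rack between -0.02 and 0.028 m and z of pail in the frame of rack above 0.17 m), for 0.05 s.
2. the pail, still gripped (over 8 N), rests with part of its weight (over 0.8 N) on the right rail between its end stop and its notch (contact force between pail and rack above 0.8 N and contact force between pail and the fingers above 8 N and y of pail in the frame of rack below -0.02 m and z of pail in the frame of rack between 0.1565 and 0.168 m), for 0.1 s.
At the end, for the whole second after the job is handed in: The pail hangs in the notch of the right rail: the underside of its cross piece 144 to 155.5 mm above the rack's origin, within 18 mm of the rail's line, 80 to 135 mm to the right of the rack's origin, upright within 0.12 rad, at rest and released (z of pail in the frame of rack between 0.144 and 0.1555 m and y of pail in the frame of rack between -0.135 and -0.08 m and x of pail in the frame of rack between -0.018 and 0.018 m and angle between pail's own z axis and vertical below 0.12 rad and linear speed of pail below 0.02 m/s); the robot touches nothing.
It fails at once if the robot presses the pail against the right rail with more than 18 N (contact force between pail and rack above 18 N and contact force between pail and the fingers above 4 N and y of pail in the frame of rack below 0 m).
It fails at once if the pail strikes or presses any part of the rack with more than 35 N (contact force between pail and rack above 35 N).
It fails at once if a bystander is moved by more than 15 mm (distance of any of tumbler, salt, garlic2, cumin, matches from where it was at the start of the episode above 0.015 m).
It also fails if it takes over 45 s, if anything falls off the work surface, if the arm or the gripper's body presses on something with over 40 N, if the wrist force passes 120 N, or if a joint passes its speed limit or range.

## Working session

There is one attempt and no reset: what is moved stays moved. The work goes in short steps, Python scripts to look and compute and a tool call to move; the robot and the scene stay as the last step left them, time stands still between calls to the robot, and variables do not carry over. Pictures are saved under pics/ and viewed, at most 10 in all, crops included, and the job is handed in when it is done.

Besides the shell and the picture viewer there is one more tool, called after ">>>" as name(argument=value, ...) on one line, values as JSON. send_rows: Moves the arm, as the interface text tells. Its arguments: {"type":"object","properties":{"rows":{"type":"string"},"grip_force":{"type":"number"}},"required":["rows"]}

```bash
mkdir -p pics; cat > h.py <<'E'
import numpy as np,cv2
from plant import ctrl
from scipy.spatial.transform import Rotation as R
def K(p): return np.array([[p["fx"],0,p["cx"]],[0,p["fy"],p["cy"]],[0,0,1.]])
def w(p,c): return (np.linalg.inv(p["extrinsics"])@np.append(c,1))[:3]
def proj(p,X):
    E=np.array(p["extrinsics"]); return cv2.projectPoints(np.array(X,float).reshape(-1,1,3),cv2.Rodrigues(E[:3,:3])[0],E[:3,3],K(p),np.array(p["D"],float))[0].reshape(-1,2)
def tri(p,q,a,b):
    u=[cv2.undistortPoints(np.array([[x]],float),K(c),np.array(c["D"],float)).reshape(2,1) for c,x in((p,a),(q,b))]
    X=cv2.triangulatePoints(np.array(p["extrinsics"])[:3],np.array(q["extrinsics"])[:3],*u); return (X[:3]/X[3]).ravel()
E
cat > a.py <<'E'
from h import *
s=ctrl.get_state(); print({k:np.round(v,3) for k,v in s.items()}, ctrl.nose_length)
P={n:ctrl.read_camera(n) for n in("scene","top")}
for n,p in P.items():
    cv2.imwrite(f"pics/{n}0.png",p["color"][:,:,::-1])
    print(n,np.round(p["extrinsics"],3).tolist())
    for t in["rack","left_stop","right_tip_nominal","pail","pail_tab","tumbler","salt","garlic2","cumin","matches"]:
        for d in ctrl.look_for(p,t)[:2]: print(t,round(d["p"],2),np.round(w(p,d["position"]),3),proj(p,w(p,d["position"])).round())
E
python3 a.py
```

```text
{'time': np.float64(0.0), 'qpos': array([-1.459,  0.287,  1.578, -0.   ,  1.279, -0.15 ]), 'dq': array([ 0.001,  0.   , -0.001,  0.   , -0.001,  0.001]), 'joint_efforts': array([ 0.0000e+00, -4.0598e+01, -2.9263e+01, -0.0000e+00,  6.0000e-03,
        0.0000e+00]), 'eef_pos': array([ 0.175, -0.651,  0.252]), 'tcp_rot': array([ 0.991,  0.131,  0.   , -0.001]), 'contact_force': array([0.342, 0.023, 0.897]), 'wrist_torque': array([ 0.005, -0.018,  0.022]), 'finger_force': np.float64(0.0), 'opening': np.float64(0.997)} 0.022
scene [[-0.784, -0.62, -0.007, 0.285], [-0.372, 0.481, -0.794, 0.418], [0.496, -0.62, -0.608, 0.625], [0.0, 0.0, 0.0, 1.0]]
rack 0.64 [ 0.496 -0.274  0.011] [[309. 258.]]
rack 0.47 [ 0.645 -0.127  0.056] [[202. 249.]]
left_stop 0.76 [ 0.495 -0.275  0.005] [[310. 260.]]
right_tip_nominal 0.7 [ 0.496 -0.273  0.011] [[309. 258.]]
pail 0.84 [ 0.48  -0.213  0.139] [[299. 227.]]
pail_tab 0.84 [ 0.477 -0.21   0.136] [[299. 229.]]
pail_tab 0.4 [ 0.494 -0.272  0.012] [[309. 258.]]
tumbler 0.85 [ 0.627 -0.335  0.077] [[276. 194.]]
salt 0.98 [ 0.648 -0.13   0.054] [[203. 249.]]

[... 162 characters left out ...]
0.999, 0.018, -0.213], [-0.98, 0.025, -0.196, 0.565], [0.196, -0.023, -0.98, 0.901], [0.0, 0.0, 0.0, 1.0]]
rack 0.83 [ 0.512 -0.351  0.007] [[328. 231.]]
left_stop 0.72 [ 0.515 -0.35   0.008] [[327. 230.]]
right_tip_nominal 0.89 [ 0.516 -0.352  0.008] [[328. 230.]]
pail 0.8 [ 0.484 -0.215  0.105] [[274. 239.]]
pail 0.56 [ 0.508 -0.329  0.021] [[320. 232.]]
pail_tab 0.76 [ 0.485 -0.214  0.104] [[273. 239.]]
tumbler 0.72 [ 0.647 -0.362  0.051] [[332. 174.]]
salt 0.59 [ 0.652 -0.139  0.082] [[239. 170.]]
salt 0.57 [ 0.483 -0.216  0.102] [[274. 240.]]
garlic2 0.58 [ 0.403 -0.066  0.034] [[210. 279.]]
cumin 0.6 [ 0.641 -0.212  0.027] [[270. 180.]]
matches 0.69 [ 0.51  -0.325  0.021] [[318. 232.]]
```

```bash
python3 -c "
import cv2
a=cv2.imread('pics/scene0.png');cv2.imwrite('pics/s1.png',cv2.resize(a[120:320,170:430],(780,600),interpolation=2))
a=cv2.imread('pics/top0.png');cv2.imwrite('pics/t1.png',cv2.resize(a[140:300,180:390],(787,600),interpolation=2))"
```

```text
(no output)
```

View pics/s1.png

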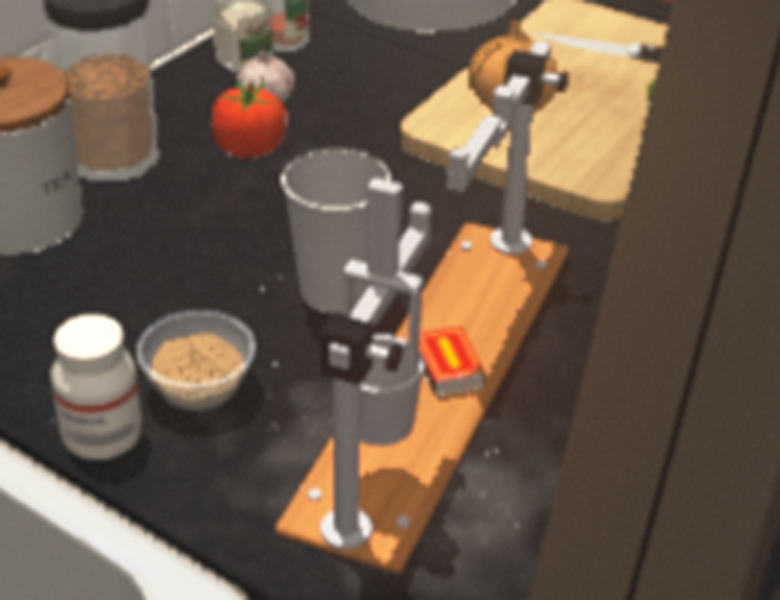

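View pics/t1.png

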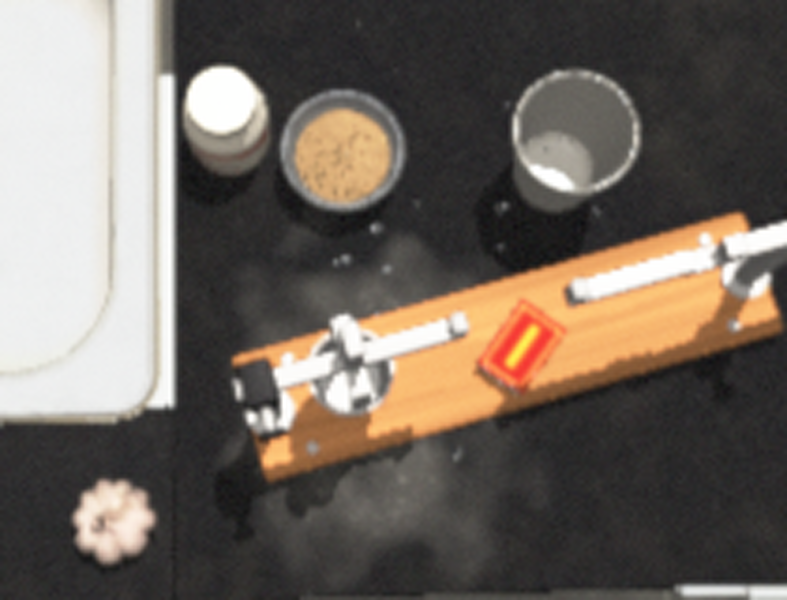

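The scene crop shows the pail on the left rail: tab top at about (385,187), left stop at (421,208), right rail's stop at (458,155). In the top crop the tab is at (343,322), the left stop at (459,321) and the right tip at (578,288). The base corners are clear in both views.

```bash
cat > b.py <<'E'
from h import *
from scipy.optimize import least_squares
P,Q=ctrl.read_camera("scene"),ctrl.read_camera("top")
s=lambda a:np.array(a)/3+[170,120]
t=lambda a:np.array(a)/3.748+[180,140]
for n,a,b in[("cL",(277,528),(233,358)),("cF",(403,570),(267,482)),("cR",(567,245),(782,328)),("cB",(470,223),(742,213)),("tabtop",(385,187),(343,322)),("lstop",(421,209),(459,320)),("rtip",(460,155),(578,285))]:
    print(n,tri(P,Q,s(a),t(b)).round(4))
C=[[.0425,.1785],[-.0425,.1785],[-.0425,-.1785],[.0425,-.1785]]
S=s([(277,528),(403,570),(567,245),(470,223)]);T=t([(233,358),(267,482),(782,328),(742,213)])
def pts(v):
    c,q=np.cos(v[2]),np.sin(v[2]); return [[v[0]+c*x-q*y,v[1]+q*x+c*y,z] for x,y,z in v[4:] ] if 0 else None
def tf(v,L):
    c,q=np.cos(v[2]),np.sin(v[2]); L=np.array(L); return np.c_[v[0]+c*L[:,0]-q*L[:,1],v[1]+q*L[:,0]+c*L[:,1],L[:,2]]
def f(v):
    # base corners (x4), left stop top centre
    L=[[*c,v[3]] for c in C]+[[0,.035,.179]]
    W=tf(v,L)
    return np.r_[(proj(P,W)-np.r_[S,[s((421,209))]]).ravel(),(proj(Q,W)-np.r_[T,[t((459,320))]]).ravel()]
r=least_squares(f,[.5,-.3,.2,.015],loss="soft_l1");print(r.x,np.degrees(r.x[2]),f(r.x).reshape(-1,2).round(1).tolist())
print(tf(r.x,[[0,y,.2] for y in(.1,.035,0,-.022,-.1)]).round(4))
E
python3 b.py
```

```text
cL [ 0.5073 -0.1395  0.0056]
cF [ 0.4258 -0.1605  0.0044]
cR [ 0.5175 -0.503   0.0081]
cB [ 0.5958 -0.4837  0.0059]
tabtop [ 0.4893 -0.2132  0.2308]
lstop [ 0.5013 -0.2752  0.1753]
rtip [ 0.5191 -0.3426  0.1728]
[ 0.51115166 -0.32005618  0.2584897   0.00757492] 14.810368622785674 [[-0.8, 0.3], [-0.1, -0.1], [0.8, 0.4], [-1.7, -0.6], [2.8, -4.6], [-1.2, 0.2], [-0.9, 0.6], [0.2, 0.8], [-0.4, -0.5], [5.6, -0.6]]
[[ 0.4856 -0.2234  0.2   ]
 [ 0.5022 -0.2862  0.2   ]
 [ 0.5112 -0.3201  0.2   ]
 [ 0.5168 -0.3413  0.2   ]
 [ 0.5367 -0.4167  0.2   ]]
```

Rack: origin about (0.510, -0.309), yaw 14.8°. The tool is already aligned with it: tool x = rack x, tool y = -rack y. The tab is at about (0.488, -0.2135) with its top near z 0.232, which matches the text. I'll move above it with the fingers half open.

Units first: shifts go in shares of 400 mm and turns go in shares of 120 degrees. So 330 mm is 0.825, 284 mm is 0.71.

>>> send_rows(rows="0 0 0 0 0 -0.1375 0; 0 0 0 0.125 -0.1025 -0.15 0; 0 0 0 0.25 -0.2075 -0.15 0; 0 0 0 0.365 -0.3 -0.15 0; 0 0 0 0.48 -0.395 -0.15 0; 0 0 0 0.595 -0.49 -0.15 0; 0 0 0 0.71 -0.585 -0.15 0; 0 0 0 0.825 -0.68 -0.15 0", grip_force=40)

```text
time: 2.2
eef_pos: [0.4239, -0.3022, 0.3137]
tcp_rot: [0.991, 0.13, 0.0, 0.0]
contact_force: [0.2, 0.0, 0.4]
opening: 0.499
finger_force: 0.0
```

To row units: 84 mm is 0.21, -71 mm is -0.1775.

>>> send_rows(rows="0 0 0 0.1 -0.085 0 0; 0 0 0 0.175 -0.15 0 0; 0 0 0 0.21 -0.1775 0 0; 0 0 0 0.21 -0.1775 0 0; 0 0 0 0.21 -0.1775 0 0")

```text
time: 2.82
eef_pos: [0.4854, -0.2145, 0.3133]
tcp_rot: [0.992, 0.13, -0.0, 0.0]
contact_force: [0.1, -0.4, -0.6]
opening: 0.499
finger_force: 0.0
```

```bash
cat >> h.py <<'E'
O=np.array([.5103,-.309]);A=np.radians(14.8);X=np.array([np.cos(A),np.sin(A)]);Y=np.array([-np.sin(A),np.cos(A)])
def rk(v): d=np.array(v[:2])-O; return np.round(1e3*np.array([d@X,d@Y,v[2]]),1)
E
cat > c.py <<'E'
from h import *
import sys
s=ctrl.get_state();print(s["time"],s["eef_pos"].round(4) if hasattr(s["eef_pos"],"round") else s["eef_pos"],"rack",rk(s["eef_pos"]),R.from_quat(s["tcp_rot"]).as_euler("zyx",degrees=True).round(1),s["opening"])
ims=[]
for n,b in(("scene",(220,130,130,140)),("top",(230,180,130,120))):
    p=ctrl.read_camera(n);x,y,ww,h=b;ims.append(cv2.resize(p["color"][y:y+h,x:x+ww,::-1],(390,h*3),interpolation=2))
    for d in ctrl.look_for(p,"pail_tab")[:1]: print(n,d["p"],rk(w(p,d["position"])))
H=max(i.shape[0] for i in ims)
cv2.imwrite(sys.argv[1],np.hstack([cv2.copyMakeBorder(i,0,H-i.shape[0],0,0,0) for i in ims]))
E
python3 c.py pics/c1.png
```

```text
2.825 [ 0.4854 -0.2145  0.3133] rack [  0.   97.7 313.3] [-14.9  -0.  180. ] 0.498912415074905
scene 0.98 [ -2.2 103.9 138.8]
top 0.63 [ -8.3 -86.1   4.5]
```

View pics/c1.png

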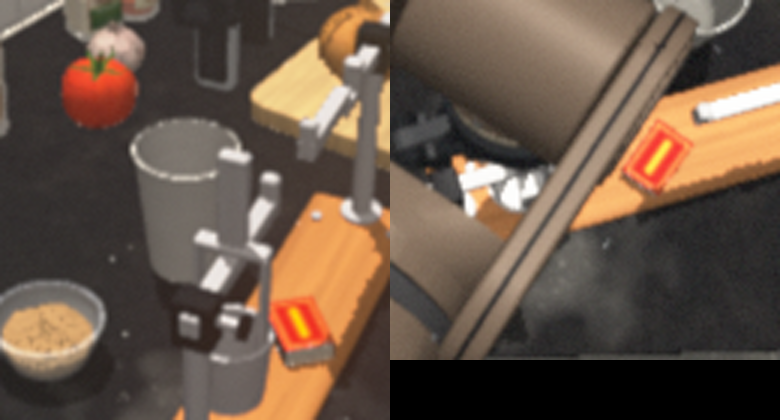

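The scene half shows the open fingers at about (215,70), straight above the tab (top at (235,157)). The top view is blocked by the arm. I'll descend and grip.

To row units: 95 mm is 0.2375, 85 mm is 0.2125.

>>> send_rows(rows="0 0 0 0.005 0 0.075 0; 0 0 0 0.005 0 0.15 0; 0 0 0 0.005 0 0.2125 0; 0 0 0 0.005 0 0.2375 0; 0 0 0 0.005 0 0.2375 0; 0 0 0 0.005 0 0.2375 0")

```text
time: 3.78
eef_pos: [0.4884, -0.2136, 0.2197]
tcp_rot: [0.991, 0.13, 0.001, 0.001]
contact_force: [0.2, 0.3, -0.4]
opening: 0.499
finger_force: 0.0
```

>>> send_rows(rows="0 0 0 0 0 0 -0.4; 0 0 0 0 0 0 -0.7; 0 0 0 0 0 0 -1; 0 0 0 0 0 0 -1; 0 0 0 0 0 0 -1; 0 0 0 0 0 0 -1", grip_force=40)

```text
time: 4.53
eef_pos: [0.4881, -0.2132, 0.2191]
tcp_rot: [0.991, 0.131, 0.0, 0.0]
contact_force: [-0.2, 1.1, 5.4]
opening: 0.114
finger_force: 41.5
```

```bash
python3 c.py pics/c2.png
```

```text
4.525 [ 0.4881 -0.2132  0.2191] rack [  3.1  98.3 219.1] [-1.5e+01  1.0e-01  1.8e+02] 0.11361334713609343
scene 0.72 [ -6.3 105.8 102.7]
top 0.57 [-11.5 102.8  90. ]
```

View pics/c2.png

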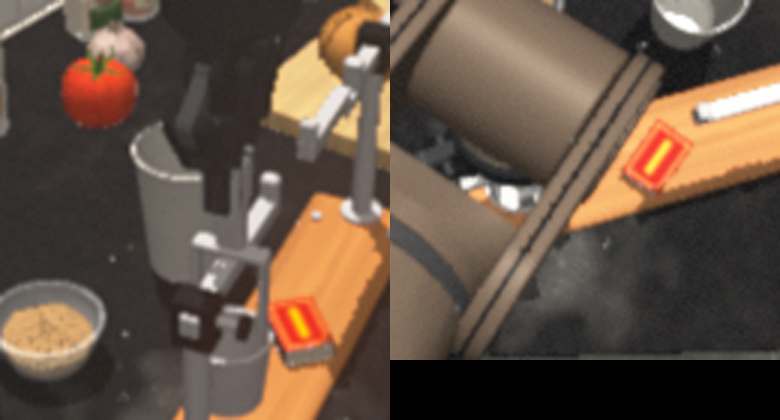

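The grip holds at 41 N, with the fingers astride the tab at about (228,190). Next I'll lift 27 mm gently and weigh it.

To row units: -27 mm is -0.0675, -20 mm is -0.05.

>>> send_rows(rows="0 0 0 0 0 -0.0125 -1; 0 0 0 0 0 -0.03 -1; 0 0 0 0 0 -0.05 -1; 0 0 0 0 0 -0.0675 -1; 0 0 0 0 0 -0.0675 -1; 0 0 0 0 0 -0.0675 -1; 0 0 0 0 0 -0.0675 -1")

```text
time: 5.6
eef_pos: [0.4876, -0.2129, 0.2449]
tcp_rot: [0.991, 0.13, -0.0, -0.0]
contact_force: [-0.1, 0.7, -3.7]
opening: 0.111
finger_force: 40.3
```

```bash
python3 c.py pics/c3.png
```

```text
5.6 [ 0.4876 -0.2129  0.2449] rack [  2.6  98.7 244.9] [ -15.   -0. -180.] 0.11056504509687529
```

View pics/c3.png

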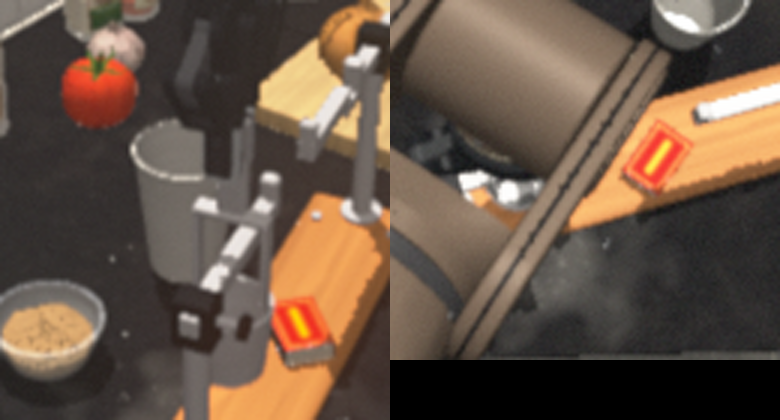

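The pail is up at about 191 mm, hanging free with the rail (232,255) between its legs (203 and 265). The weight reads about 3.5 N. Now I'll carry it to the gap.

To row units: 94 mm is 0.235, 90 mm is 0.225.

>>> send_rows(rows="0 0 0 0 0.03 0 -1; 0 0 0 0 0.07 0 -1; 0 0 0 0 0.115 0 -1; 0 0 0 0 0.16 0 -1; 0 0 0 0 0.2 0 -1; 0 0 0 0 0.225 0 -1; 0 0 0 0 0.235 0 -1; 0 0 0 0 0.235 0 -1")

```text
time: 6.8
eef_pos: [0.5121, -0.3037, 0.2452]
tcp_rot: [0.991, 0.131, -0.0, -0.0]
contact_force: [-0.8, 0.5, -3.2]
opening: 0.109
finger_force: 40.4
```

```bash
python3 c.py pics/c4.png
```

```text
6.8 [ 0.5121 -0.3037  0.2452] rack [  3.1   4.7 245.2] [ -15.   -0. -180.] 0.10895700074866702
scene 0.73 [ -3.8  14.1 126. ]
```

View pics/c4.png

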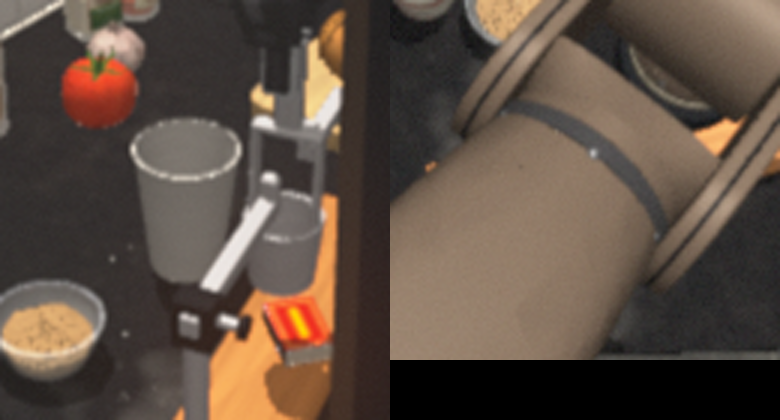

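The pail hangs in the gap past the left stop (stop at (268,180) in the crop, pail legs at 255 and 315), with rack y about 5 mm. A touchdown at rack y = -65 lies on the land wherever the true tip is, so I'll move there at this height. I'll also check how high the clamps stand.

To row units: 69 mm is 0.1725, 65 mm is 0.1625.

>>> send_rows(rows="0 0 0 0 0.025 0 -1; 0 0 0 -0.0025 0.06 0 -1; 0 0 0 -0.005 0.1 0 -1; 0 0 0 -0.005 0.1375 0 -1; 0 0 0 -0.005 0.1625 0 -1; 0 0 0 -0.005 0.1725 0 -1; 0 0 0 -0.005 0.1725 0 -1; 0 0 0 -0.005 0.1725 0 -1")

```text
time: 8.0
eef_pos: [0.528, -0.3705, 0.2453]
tcp_rot: [0.991, 0.131, -0.0, -0.0]
contact_force: [0.2, 0.2, -3.2]
opening: 0.113
finger_force: 40.4
```

```bash
cat > d.py <<'E'
from h import *
P,Q=ctrl.read_camera("scene"),ctrl.read_camera("top")
s=lambda a:np.array(a)/3+[170,120]
t=lambda a:np.array(a)/3.748+[180,140]
for n,a,b in[("lclamp",(355,325),(258,368)),("rclamp",(530,58),(722,250)),("rtip",(460,153),(578,285)),("rend",(512,88),(718,252))]: print(n,rk(tri(P,Q,s(a),t(b))))
a,b=[cv2.imread(f"pics/{n}0.png") for n in("scene","top")]
cv2.imwrite("pics/z.png",np.hstack([cv2.resize(a[130:190,310:370],(390,390),interpolation=2),cv2.resize(b[190:240,325:385],(390,325),interpolation=2)[:,:] if 0 else cv2.copyMakeBorder(cv2.resize(b[190:240,325:385],(390,325),interpolation=2),0,65,0,0,0)]))
E
python3 d.py
```

```text
lclamp [  1.9 146.9 169.2]
rclamp [ -14.7 -107.9  210. ]
rtip [ -0.2 -34.3 174.5]
rend [  -7.1 -113.3  181.6]
```

View pics/z.png

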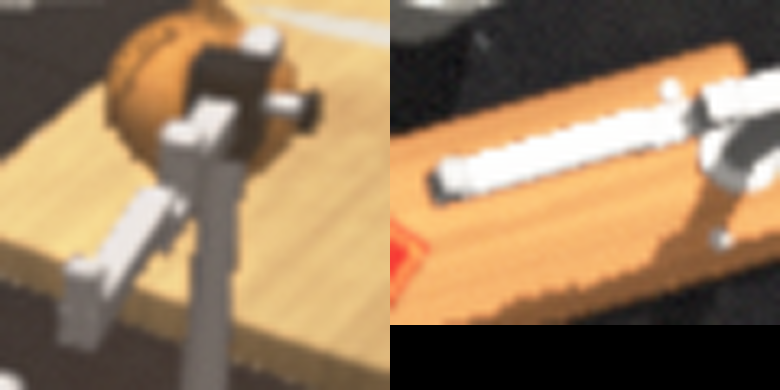

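The zoom shows the right stop at (85,265), the land running to (165,190), then the notch and a raised shoulder. The clamp lies well beyond the shoulder. I'll lower to just above the land, then feel for it.

To row units: 25 mm is 0.0625, 24 mm is 0.06.

>>> send_rows(rows="0 0 0 0 0 0.02 -1; 0 0 0 0 0 0.04 -1; 0 0 0 0 0 0.055 -1; 0 0 0 0 0 0.06 -1; 0 0 0 0 0 0.0625 -1; 0 0 0 0 0 0.0625 -1")

```text
time: 8.85
eef_pos: [0.5281, -0.3711, 0.2205]
tcp_rot: [0.991, 0.131, 0.0, 0.0]
contact_force: [0.0, -0.4, -2.6]
opening: 0.111
finger_force: 40.4
```

To row units: 1 mm is 0.0025, 0.5 mm is 0.0013.

>>> send_rows(rows="0 0 0 0 0 0.0013 -1; 0 0 0 0 0 0.0025 -1; 0 0 0 0 0 0.0025 -1")

```text
time: 9.22
eef_pos: [0.528, -0.371, 0.2194]
tcp_rot: [0.991, 0.131, -0.0, -0.0]
contact_force: [0.8, -0.1, -3.7]
opening: 0.111
finger_force: 40.4
```

To row units: 1 mm is 0.0025, 0.5 mm is 0.0013.

>>> send_rows(rows="0 0 0 0 0 0.0013 -1; 0 0 0 0 0 0.0025 -1; 0 0 0 0 0 0.0025 -1")

```text
time: 9.6
eef_pos: [0.528, -0.3709, 0.2182]
tcp_rot: [0.991, 0.131, -0.0, -0.0]
contact_force: [0.1, -0.3, -4.1]
opening: 0.11
finger_force: 40.4
```

To row units: 1 mm is 0.0025, 0.5 mm is 0.0013.

>>> send_rows(rows="0 0 0 0 0 0.0013 -1; 0 0 0 0 0 0.0025 -1; 0 0 0 0 0 0.0025 -1")

```text
time: 9.98
eef_pos: [0.528, -0.3709, 0.2173]
tcp_rot: [0.991, 0.131, -0.0, -0.0]
contact_force: [0.4, 0.2, -3.0]
opening: 0.111
finger_force: 40.4
```

To row units: 1 mm is 0.0025, 0.5 mm is 0.0013.

>>> send_rows(rows="0 0 0 0 0 0.0013 -1; 0 0 0 0 0 0.0025 -1; 0 0 0 0 0 0.0025 -1")

```text
time: 10.35
eef_pos: [0.5282, -0.3711, 0.2168]
tcp_rot: [0.991, 0.131, 0.0, 0.0]
contact_force: [-0.2, 0.3, -1.3]
opening: 0.11
finger_force: 40.6
```

Contact at TCP z of about 0.217, so the land is near 163 mm. I'll press a little more.

To row units: 0.5 mm is 0.0013.

>>> send_rows(rows="0 0 0 0 0 0.0013 -1; 0 0 0 0 0 0.0013 -1; 0 0 0 0 0 0.0013 -1")

```text
time: 10.72
eef_pos: [0.5282, -0.3711, 0.2164]
tcp_rot: [0.991, 0.131, 0.0, 0.0]
contact_force: [-0.7, 0.9, 1.6]
opening: 0.111
finger_force: 40.9
```

To row units: 16 mm is 0.04, 14 mm is 0.035.

>>> send_rows(rows="0 0 0 0 0.005 0 -1; 0 0 0 0 0.0125 0 -1; 0 0 0 0 0.02 0 -1; 0 0 0 0 0.0275 0 -1; 0 0 0 0 0.035 0 -1; 0 0 0 0 0.04 0 -1; 0 0 0 0 0.04 0 -1")

```text
time: 11.6
eef_pos: [0.5324, -0.3869, 0.2162]
tcp_rot: [0.991, 0.13, 0.0, 0.001]
contact_force: [0.1, 0.8, 3.0]
opening: 0.112
finger_force: 41.3
```

To row units: 4 mm is 0.01, 2 mm is 0.005.

>>> send_rows(rows="0 0 0 0 0.005 0 -1; 0 0 0 0 0.01 0 -1; 0 0 0 0 0.01 0 -1")

```text
time: 11.98
eef_pos: [0.5334, -0.3906, 0.2161]
tcp_rot: [0.991, 0.131, 0.0, 0.0]
contact_force: [0.8, 1.0, 4.2]
opening: 0.112
finger_force: 41.5
```

To row units: 4 mm is 0.01, 2 mm is 0.005.

>>> send_rows(rows="0 0 0 0 0.005 0 -1; 0 0 0 0 0.01 0 -1; 0 0 0 0 0.01 0 -1")

```text
time: 12.35
eef_pos: [0.5344, -0.3945, 0.2161]
tcp_rot: [0.991, 0.13, 0.0, 0.0]
contact_force: [-0.4, 1.0, 4.8]
opening: 0.111
finger_force: 41.7
```

To row units: 4 mm is 0.01, 2 mm is 0.005.

>>> send_rows(rows="0 0 0 0 0.005 -0.0018 -1; 0 0 0 0 0.01 -0.0018 -1; 0 0 0 0 0.01 -0.0018 -1")

```text
time: 12.72
eef_pos: [0.5353, -0.3983, 0.2164]
tcp_rot: [0.991, 0.13, -0.0, 0.0]
contact_force: [0.5, 1.3, 3.9]
opening: 0.112
finger_force: 41.5
```

>>> send_rows(rows="0 0 0 0 0.005 0 -1; 0 0 0 0 0.01 0 -1; 0 0 0 0 0.01 0 -1")

```text
time: 13.1
eef_pos: [0.5364, -0.4022, 0.2165]
tcp_rot: [0.991, 0.13, 0.0, 0.0]
contact_force: [0.3, 0.5, 2.7]
opening: 0.113
finger_force: 41.4
```

>>> send_rows(rows="0 0 0 0 0.005 0 -1; 0 0 0 0 0.01 0 -1; 0 0 0 0 0.01 0 -1")

```text
time: 13.48
eef_pos: [0.5374, -0.4061, 0.2166]
tcp_rot: [0.991, 0.13, 0.0, 0.0]
contact_force: [-0.2, 0.5, 3.6]
opening: 0.107
finger_force: 41.5
```

To row units: 4 mm is 0.01, 2 mm is 0.005.

>>> send_rows(rows="0 0 0 0 0.005 0 -1; 0 0 0 0 0.01 0 -1; 0 0 0 0 0.01 0 -1")

```text
time: 13.85
eef_pos: [0.5385, -0.4099, 0.2166]
tcp_rot: [0.991, 0.13, 0.0, 0.0]
contact_force: [0.0, 1.0, 3.1]
opening: 0.109
finger_force: 41.5
```

To row units: 3 mm is 0.0075, 2 mm is 0.005.

>>> send_rows(rows="0 0 0 0 0.005 0 -1; 0 0 0 0 0.0075 0 -1; 0 0 0 0 0.0075 0 -1")

```text
time: 14.22
eef_pos: [0.5392, -0.4126, 0.2165]
tcp_rot: [0.991, 0.13, 0.0, 0.0]
contact_force: [-0.0, 1.1, 4.6]
opening: 0.111
finger_force: 41.4
```

To row units: 2 mm is 0.005, 1 mm is 0.0025.

>>> send_rows(rows="0 0 0 0 0.0025 0 -1; 0 0 0 0 0.005 0 -1; 0 0 0 0 0.005 0 -1")

```text
time: 14.6
eef_pos: [0.5397, -0.4146, 0.2165]
tcp_rot: [0.991, 0.13, 0.0, 0.0]
contact_force: [-0.3, 1.0, 4.3]
opening: 0.114
finger_force: 41.5
```

To row units: 2 mm is 0.005, 1 mm is 0.0025.

>>> send_rows(rows="0 0 0 0 0.0025 0 -1; 0 0 0 0 0.005 0 -1; 0 0 0 0 0.005 0 -1")

```text
time: 14.98
eef_pos: [0.5402, -0.4166, 0.2164]
tcp_rot: [0.991, 0.13, 0.0, 0.0]
contact_force: [-0.7, 0.8, 2.9]
opening: 0.11
finger_force: 41.3
```

>>> send_rows(rows="0 0 0 0 0.0025 0 -1; 0 0 0 0 0.005 0 -1; 0 0 0 0 0.005 0 -1")

```text
time: 15.35
eef_pos: [0.54, -0.4179, 0.2142]
tcp_rot: [0.991, 0.13, -0.001, -0.001]
contact_force: [0.3, -0.2, -3.6]
opening: 0.11
finger_force: 40.4
```

>>> send_rows(rows="0 0 0 0 0.0025 0 -1; 0 0 0 0 0.005 0 -1; 0 0 0 0 0.005 0 -1")

```text
time: 15.72
eef_pos: [0.5412, -0.4203, 0.2164]
tcp_rot: [0.991, 0.13, -0.0, -0.0]
contact_force: [0.1, 0.0, -3.3]
opening: 0.111
finger_force: 40.3
```

The rail force has vanished (Fz is back to the bare weight), so the pail is over the notch. It came free near y = -112.5, which puts the notch centre at about -114.5. I'll back up 1 mm and lower in.

To row units: 3 mm is 0.0075, 2 mm is 0.005.

>>> send_rows(rows="0 0 0 0 -0.0025 0 -1; 0 0 0 0 -0.0025 0.0025 -1; 0 0 0 0 -0.0025 0.005 -1; 0 0 0 0 -0.0025 0.0075 -1; 0 0 0 0 -0.0025 0.0075 -1")

```text
time: 16.35
eef_pos: [0.5409, -0.4192, 0.2133]
tcp_rot: [0.991, 0.131, -0.0, -0.0]
contact_force: [-0.4, 0.3, -2.6]
opening: 0.111
finger_force: 40.4
```

To row units: 5 mm is 0.0125, 4 mm is 0.01.

>>> send_rows(rows="0 0 0 0 0 0.0025 -1; 0 0 0 0 0 0.005 -1; 0 0 0 0 0 0.0075 -1; 0 0 0 0 0 0.01 -1; 0 0 0 0 0 0.0125 -1; 0 0 0 0 0 0.0125 -1")

```text
time: 17.1
eef_pos: [0.5409, -0.4192, 0.2083]
tcp_rot: [0.991, 0.131, -0.0, -0.0]
contact_force: [0.4, -1.8, -4.4]
opening: 0.112
finger_force: 40.4
```

To row units: 1.5 mm is 0.0038, 1 mm is 0.0025.

>>> send_rows(rows="0 0 0 0 0 0.0013 -1; 0 0 0 0 0 0.0025 -1; 0 0 0 0 0 0.0038 -1; 0 0 0 0 0 0.0038 -1")

```text
time: 17.6
eef_pos: [0.5409, -0.4192, 0.207]
tcp_rot: [0.991, 0.131, -0.0, -0.0]
contact_force: [-0.3, 0.3, -4.2]
opening: 0.113
finger_force: 40.4
```

To row units: 1 mm is 0.0025, 0.5 mm is 0.0013.

>>> send_rows(rows="0 0 0 0 0 0.0013 -1; 0 0 0 0 0 0.0025 -1; 0 0 0 0 0 0.0025 -1")

```text
time: 17.98
eef_pos: [0.541, -0.4193, 0.2063]
tcp_rot: [0.991, 0.131, 0.0, 0.0]
contact_force: [0.6, -1.0, -2.0]
opening: 0.11
finger_force: 40.5
```

To row units: 0.5 mm is 0.0013.

>>> send_rows(rows="0 0 0 0 0 0.0013 -1; 0 0 0 0 0 0.0013 -1")

```text
time: 18.23
eef_pos: [0.5411, -0.4194, 0.2061]
tcp_rot: [0.991, 0.131, 0.0, 0.0]
contact_force: [-0.6, 0.3, -0.9]
opening: 0.112
finger_force: 40.7
```

Seated at the notch bottom (TCP 0.206). I'll open a little, then rise straight up.

>>> send_rows(rows="0 0 0 0 0 0 -0.7; 0 0 0 0 0 0 -0.5; 0 0 0 0 0 0 -0.35; 0 0 0 0 0 0 -0.35; 0 0 0 0 0 0 -0.35; 0 0 0 0 0 0 -0.35")

```text
time: 18.98
eef_pos: [0.541, -0.4192, 0.2055]
tcp_rot: [0.991, 0.131, -0.0, -0.0]
contact_force: [-0.0, 0.7, 0.4]
opening: 0.323
finger_force: 0.0
```

To row units: -120 mm is -0.3, -110 mm is -0.275.

>>> send_rows(rows="0 0 0 0 0 -0.025 -0.35; 0 0 0 0 0 -0.0625 -0.35; 0 0 0 0 0 -0.1125 -0.35; 0 0 0 0 0 -0.175 -0.35; 0 0 0 0 0 -0.2375 -0.35; 0 0 0 -0.075 0 -0.275 -0.35; 0 0 0 -0.2 0 -0.275 -0.35; 0 0 0 -0.3 0 -0.275 -0.35")

```text
time: 19.98
eef_pos: [0.4239, -0.4509, 0.3181]
tcp_rot: [0.991, 0.131, 0.001, 0.002]
contact_force: [0.4, -1.2, 0.3]
opening: 0.325
finger_force: 0.0
```

To row units: -60 mm is -0.15, -40 mm is -0.1.

>>> send_rows(rows="0 0 0 -0.1 0 0 -0.35; 0 0 0 -0.15 0 0 -0.35; 0 0 0 -0.15 0 0 -0.35; 0 0 0 -0.15 0 0 -0.35; 0 0 0 -0.15 0 0 -0.35; 0 0 0 -0.15 0 0 -0.35; 0 0 0 -0.15 0 0 -0.35; 0 0 0 -0.15 0 0 -0.35")

```text
time: 20.98
eef_pos: [0.3673, -0.4658, 0.3155]
tcp_rot: [0.991, 0.131, -0.0, -0.0]
contact_force: [-0.7, 0.8, 1.1]
opening: 0.323
finger_force: 0.0
```

```bash
sed -i 's/(220,130,130,140)/(220,110,130,140)/;s/(230,180,130,120)/(270,150,130,120)/' c.py; python3 c.py pics/c5.png
```

```text
20.975 [ 0.3673 -0.4658  0.3155] rack [-178.3 -115.   315.5] [ -15.   -0. -180.] 0.3229521200410993
scene 0.75 [  -0.7 -106.4   88.1]
top 0.68 [  -4.6 -110.4  107. ]
```

View pics/c5.png

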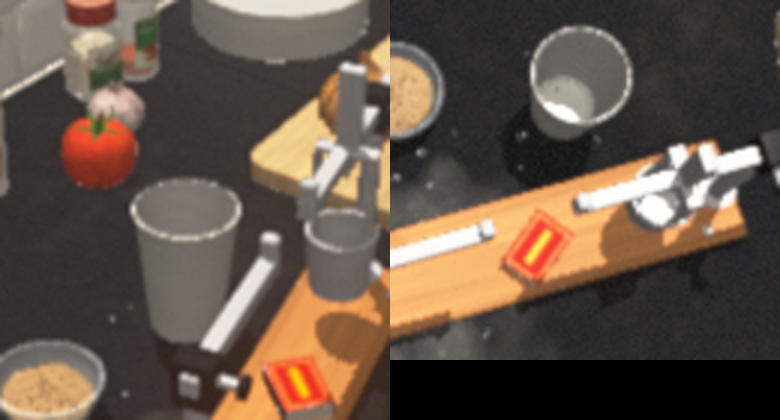

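The pail hangs upright on the right rail against the shoulder: tab at (352,110) in the scene half, cup at (340,255), and (690,185) in the top half. The bystanders haven't moved and the gripper is clear, so I'll hand in.

```bash
python3 -c "
from plant import ctrl
print(ctrl.sign_off())"
```

```text
the job is handed in; nothing more can be done
None
```

The pail hangs by itself in the right rail's notch, released and upright in the last pictures, with the bystanders where they stood; the job was handed in at about 21 s, and no verdict was reported back.

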